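# Find the sound slide clamp with a feeler gauge

## Robot

A 7-joint arm with a two-finger parallel gripper is mounted at the origin on the work surface. World frame = base frame: x ahead of the robot, y to its left, z up, the work surface at z = 0. Lengths are in m, angles in rad, forces in N, time in s.
With the tool pointing down it reaches from about 0.4 to 0.85 m from the base axis. Payload 10.4 kg.
Tool frame: the origin (TCP) lies between the finger pads; the fingertips stand 22 mm ahead of it and the grasp point (between the pads) lies 3 mm ahead of it; z points along the fingers, y is the line along which they close (so a half turn about z gives the same grasp; the last joint's range is limited). The gripper opens to 85 mm and grips with 20 to 120 N. Pads are 22 mm wide; open, the fingers measure 114 mm over their backs; the gripper's body (76 mm by 85 mm) begins 54 mm behind the grasp point. The pads swing forward as they close: fully open they stand 13 mm farther back than shut.
Start: joints at [1.078, 0.332, -0.065, 1.46, 0.022, 1.35, -0.088], TCP at [0.283, -0.557, 0.253] pointing down, gripper open.
Joint ranges: [-2.6, 2.6], [-0.5, 2.12], [-1.47, 1.34], [0.16, 2.42], [-1.27, 4.41], [0.06, 2.06], [-2.6, 2.6]. Speed limits (rad/s): [2.22, 2.22, 2.79, 2.79, 3.14, 3.14, 3.14].

## Interface

Orientations are given as a unit quaternion [x, y, z, w].
In Python, from workcell import manip, camera, ticket, boxes_of, outline_of gives the robot as it stands.
- The arm moves only by the tool carry_out, never from a script. Its argument "deltas" is a list of rows, each a list of 5 numbers: the shift along the tool's x, y, z as a fraction of full scale, then the turn about the tool's z as a fraction of full scale, then the opening, from -1 (shut) to 1 (fully open), so that 0 is half open. In form: [[tx, ty, tz, spin, gripper], ...]. A call has 1 to 20 rows; each row is the pose to reach, as a shift and turn from the pose commanded when the call began, along the tool's axes at that moment; what a row does not reach only later rows make up. Full scale, the value 1, is 150 mm for a shift and 30 degrees for a turn. A row lasts 1/8 s, in which the tool goes at most 62.5 mm and 10.7 degrees, less where a joint would pass 70% of its speed; a pose out of reach is approached as far as the arm can. A call with a number of a shift or a turn outside -1 to 1 is refused whole. A call with a gripper value outside its range is refused whole. The fingers move at their own pace and stop on an object; "force" is the grip in N (left out, the last holds). Time passes only in rows, so rows that repeat a pose let the fingers close. It gives the time, the measured TCP pose, the force, the opening and the grip force at its end, in the units of the state.
- manip.get_obs(): the state, without advancing time (a new reading comes with each control period).
- camera(name): name is "side" or "top"; returns a dict with "img" (400x640x3 uint8, red, green, blue), "depth" (400x640 float32, m along the optical axis (not along the pixel's ray), 0 where there is no reading), "vertical_fov" (degrees; the focal length in pixels is half the picture's height over the tangent of half this angle, whatever the lens; pixels are square), "cx", "cy" (the principal point, pixels), "R" (3x3) and "t" (3): a world point X has camera coordinates R X + t. Camera axes: x right, y down, z forward; pixel columns grow to the right and rows downward; lengths in m; the calibration is good to about 2 mm. A picture is of the moment at which its call begins.
- ticket.hand_in(): hands the job in; it is judged then, once.
Trained networks look in a picture, given as the dict that the camera call returned (one of the last four; its "shot" number tells which), for a name from the list of things; names that differ only in an ending like _2 or _b are one class to them, and where a whole thing is asked for, a point or a joint stands for the part that bears it (a point fixed in the world has none). Each returns a list of dicts, best first, with "conf" (0 to 1); they miss things now and then, are a little off and sometimes report something else, mostly with a low value. They report only what shows in the picture. A call takes as long as a camera call. They do not tell look-alikes from the thing itself.
- boxes_of(query, picture): "position" ([x, y, z] in m, in world coordinates, good to about 4 mm: the middle of the surface that is visible of it).
- outline_of(query, picture): "region" (400x640 bool, what is visible of it).
The state is a dict: "clock": time; "joint_pos": joint angles; "joint_velocities": joint speeds; "tau": joint torques, N m; "position": TCP position; "ee_rot": TCP orientation; "ft_force": force on the tool from outside, world axes, zero at the start; "torque": the same for the moment, N m; "grip_width": opening from 0.0 (shut) to 1.0 (fully open); "grasp_force": force on a finger pad.
Only numpy, scipy, OpenCV 4.12 (cv2) and the standard library are available. Lean on these libraries where they do the work, as an engineer would, in place of code of your own. Each camera call takes 0.05 s, during which the arm holds its last target. There are 200 camera calls.

## Task

Two black-jawed microscope slide clamps are on the bench for checking, and one has lost its spring. Lift the blue-handled feeler gauge out of its stand, slide its blade down into a clamp's gap and feel the drag; leave the gauge standing upright, let go, with its blade fully home in the clamp whose jaws drag on it, not in the slack one. Leave the yellow gauge in its stand.

Things in the scene. Friction and masses are not known exactly. Their poses are not given: they have to be found in the camera images.
- blue_gauge_grip (a point): Centre of the gauge's blue handle, 36 (x) x 18 (y) x 50 mm high (z up), gripped across its 18 mm. Below it a steel blade 24 (x) x 4 (y) x 45 mm, its end 70 mm below this point. About 80 g. It starts upright, hung by the handle's shoulders, blade loose in the slot of a fixed wooden stand 62x50x50 mm; the whole handle is above the stand.
- yellow_gauge_grip (a point): the same point on the yellow-handled gauge, alike but with a 2 mm blade, in a stand of its own: to be left alone
- jaw_p: Clamp P's +y jaw; origin mid-gap at mouth height; x along gap, y across, z up. Clamp: base 70x94x15 mm, fixed; two black sprung jaws 40 mm long (x), tops 55 mm above bench. Gap 22 mm wide at mouth, about 2 mm from 25 to 37 mm down; blade rests 40 mm down. Jaws give 12 mm each (origin moves with its jaw). One clamp, P or Q: about 7 N per jaw, resists the 4 mm blade with 4-18 N past 23 mm; the other under 1 N.
- jaw_q: Clamp Q's +y jaw, origin and axes as for P. Clamp Q is built and looks just like clamp P; only the drag on the blade tells which of the two is slack.
Mind the look-alikes: they are no part of the job. What is shaped like the part that bears jaw_p but pink is not meant.

How it is judged:
At the end, for the whole second after the job is handed in: The blue gauge stands released, still, within 0.2 rad of upright in a clamp whose jaw presses it with over 2 N, its handle's centre under 42 mm above the gap's mouth (30 mm when home) and within 18 mm of the gap's middle. The yellow gauge is within 30 mm of its start (((contact force between blue_gauge and jaw_p above 2 N and z of blue_gauge_grip in the frame of jaw_p below 0.042 m and x of blue_gauge_grip in the frame of jaw_p between -0.018 and 0.018 m and y of blue_gauge_grip in the frame of jaw_p between -0.018 and 0.018 m) or (contact force between blue_gauge and jaw_q above 2 N and z of blue_gauge_grip in the frame of jaw_q below 0.042 m and x of blue_gauge_grip in the frame of jaw_q between -0.018 and 0.018 m and y of blue_gauge_grip in the frame of jaw_q between -0.018 and 0.018 m)) and angle between blue_gauge_grip's own z axis and vertical below 0.2 rad and linear speed of blue_gauge below 0.02 m/s and distance of yellow_gauge_grip from where it was at the start of the episode below 0.03 m); the robot touches nothing.
It fails at once if the yellow gauge is taken from its stand or knocked out of it (distance of yellow_gauge_grip from where it was at the start of the episode above 0.03 m).
It also fails if it takes over 48 s, if anything falls off the work surface, if the arm or the gripper's body presses on something with over 40 N, if the wrist force passes 120 N, or if a joint passes its speed limit or range.

## Working session

There is one attempt and no reset: what is moved stays moved. The work goes in short steps, Python scripts to look and compute and a tool call to move; the robot and the scene stay as the last step left them, time stands still between calls to the robot, and variables do not carry over. Pictures are saved under pics/ and viewed, at most 10 in all, crops included, and the job is handed in when it is done.

Besides the shell and the picture viewer there is one more tool, called after "Call:" as a command line: name --pt "numbers of a row" for each row, then --argument value for the rest. carry_out: Moves the arm, as the interface text tells. Its arguments: {"type":"object","properties":{"deltas":{"type":"array","items":{"type":"array","items":{"type":"number"}}},"force":{"type":"number"}},"required":["deltas"]}

```bash
mkdir -p pics; cat > h.py <<'E'
import numpy as np, cv2
from workcell import manip, camera, ticket, boxes_of, outline_of
def f_of(p): return 200/np.tan(np.radians(p["vertical_fov"])/2)
def cloud(p):
    d=p["depth"]; f=f_of(p); v,u=np.mgrid[0:400,0:640]
    c=np.stack([(u-p["cx"])/f*d,(v-p["cy"])/f*d,d],-1)
    return (c-p["t"])@p["R"]
def pix(p,X):
    c=p["R"]@np.asarray(X)+p["t"]; f=f_of(p); return np.round([c[0]/c[2]*f+p["cx"],c[1]/c[2]*f+p["cy"]])
def save(p,n): cv2.imwrite("pics/"+n,p["img"][:,:,::-1])
E
python3 - <<'E'
from h import *
o=manip.get_obs(); print({k:np.round(v,3) for k,v in o.items()})
for n in("top","side"):
    p=camera(n); save(p,n+"0.png"); C=cloud(p)
    for q in("blue_gauge_grip","yellow_gauge_grip","jaw_p","jaw_q"):
        for b in boxes_of(q,p)[:5]: print(n,q,np.round(b["position"],3),round(b["conf"],2),pix(p,b["position"]))
E
cd pics; python3 -c "
import cv2,numpy as np
cv2.imwrite('both.png',cv2.resize(np.vstack([cv2.imread('top0.png'),cv2.imread('side0.png')]),(480,600)))"
```

```text
{'clock': np.float64(0.0), 'joint_pos': array([ 1.078,  0.333, -0.065,  1.461,  0.022,  1.35 , -0.089]), 'joint_velocities': array([-0.   ,  0.001, -0.   ,  0.   ,  0.001,  0.001, -0.   ]), 'tau': array([-1.0000e-03, -6.2545e+01,  4.9000e-02, -3.9160e+01,  1.6000e-02,
        1.0000e-02, -0.0000e+00]), 'position': array([ 0.283, -0.557,  0.252]), 'ee_rot': array([ 0.973,  0.233, -0.   , -0.001]), 'ft_force': array([0.889, 0.245, 0.353]), 'torque': array([-0.027,  0.033,  0.005]), 'grasp_force': np.float64(0.0), 'grip_width': np.float64(1.002)}
top blue_gauge_grip [ 0.474 -0.134  0.095] 0.84 [416. 276.]
top yellow_gauge_grip [0.427 0.119 0.099] 0.63 [264. 302.]
top yellow_gauge_grip [ 0.478 -0.134  0.097] 0.45 [416. 274.]
top jaw_p [0.704 0.271 0.042] 0.78 [196. 148.]
top jaw_p [0.507 0.026 0.044] 0.76 [321. 255.]
top jaw_p [0.636 0.121 0.04 ] 0.54 [273. 185.]
top jaw_p [0.771 0.1   0.043] 0.54 [286. 118.]
top jaw_p [ 0.595 -0.142  0.026] 0.44 [408. 211.]
top jaw_q [0.704 0.271 0.042] 0.78 [196. 148.]
top jaw_q [0.507 0.026 0.044] 0.76 [321. 255.]
top jaw_q [0.636 0.121 0.04 ] 0.54 [273. 185.]
top jaw_q [0.771 0.1   0.043] 0.54 [286. 118.]
top jaw_q [ 0.595 -0.142  0.026] 0.44 [408. 211.]
side blue_gauge_grip [ 0.469 -0.151  0.088] 0.71 [342. 306.]
side yellow_gauge_grip [0.42  0.116 0.086] 0.73 [210. 212.]
side jaw_p [0.502 0.019 0.044] 0.81 [287. 240.]
side jaw_p [0.761 0.099 0.042] 0.74 [364. 161.]
side jaw_p [0.628 0.122 0.044] 0.68 [308. 180.]
side jaw_p [0.704 0.272 0.045] 0.51 [293. 134.]
side jaw_q [0.502 0.019 0.044] 0.81 [287. 240.]
side jaw_q [0.761 0.099 0.042] 0.74 [364. 161.]
side jaw_q [0.628 0.122 0.044] 0.68 [308. 180.]
side jaw_q [0.704 0.272 0.045] 0.51 [293. 134.]
```

View pics/top0.png

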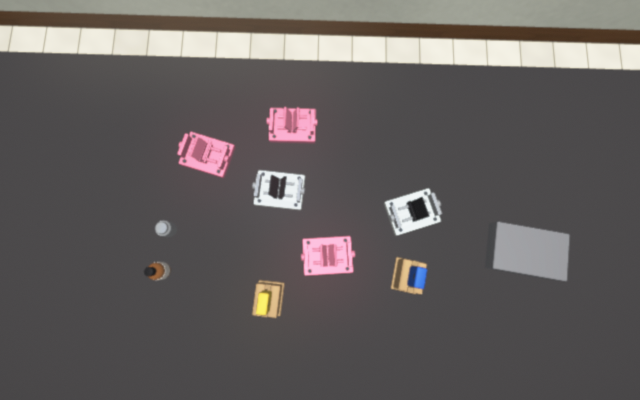

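View pics/side0.png

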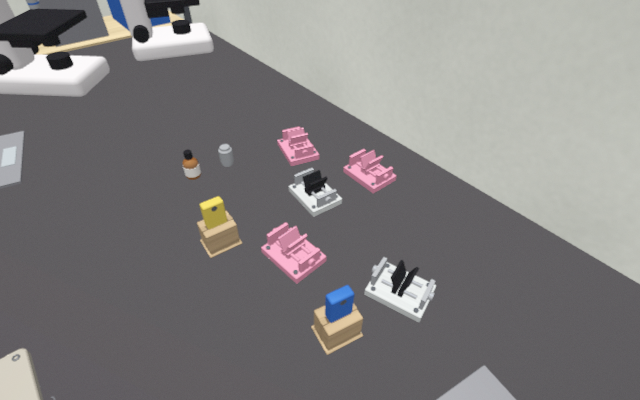

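The top view shows blue-handle candidates only at (416,276), with yellow at (264,302). There are two black-jawed clamps, at (278,187) and (415,210), and three pink look-alikes at (206,153), (292,124) and (328,256), which I exclude. Next I measure them and check the choice in a close crop.

```bash
cat > meas.py <<'E'
from h import *
def rect(P): 
    (c,s,a)=cv2.minAreaRect((P[:,:2]*1000).astype(np.float32)); return np.round(c,1),np.round(s,1),round(a,1)
for n in("top","side"):
    p=camera(n); C=cloud(p); hsv=cv2.cvtColor(p["img"],cv2.COLOR_RGB2HSV).astype(int); H,S,V=hsv[...,0],hsv[...,1],hsv[...,2]
    ok=p["depth"]>0; z=C[...,2]
    for nm,m,ctr in(("blue",(abs(H-112)<15)&(S>130),(.472,-.14)),("yellow",(abs(H-27)<6)&(S>150),(.425,.119)),):
        m=m&ok&(np.hypot(C[...,0]-ctr[0],C[...,1]-ctr[1])<.05)
        P=C[m]; zt=np.percentile(P[:,2],97); T=P[P[:,2]>zt-.006]
        print(n,nm,"top z",zt.round(4),"zmin",np.percentile(P[:,2],3).round(3),"toprect",rect(T),len(T), "mean",P.mean(0).round(4))
    for nm,ctr in(("A",(.636,.121)),("B",(.595,-.15))):
        near=ok&(np.hypot(C[...,0]-ctr[0],C[...,1]-ctr[1])<.062)&(z>.008)
        W=C[near&(V>110)&(S<60)]; K=C[near&(V<60)&(z>.025)]
        Wb=W[W[:,2]<.022]
        print(n,nm,"base",rect(Wb),len(Wb),"z",np.median(Wb[:,2]).round(4),"all",rect(W)," jaws",rect(K),len(K),"ztop",np.percentile(K[:,2],95).round(4))
        T=K[K[:,2]>np.percentile(K[:,2],95)-.008]; print("   jawtops",rect(T),len(T),T.mean(0).round(4))
    if n=="top":
        a=cv2.resize(p["img"][160:320,240:300],(300,800),interpolation=3)[:600] 
        a=np.hstack([cv2.resize(p["img"][y:y+70,x:x+70],(390,390),interpolation=cv2.INTER_CUBIC) for x,y in((242,155),(380,175))])
        b=np.hstack([cv2.resize(p["img"][y:y+35,x:x+70],(390,195),interpolation=cv2.INTER_CUBIC) for x,y in((230,285),(375,258))])
        cv2.imwrite("pics/c1.png",np.vstack([a,b])[...,::-1])
E
python3 meas.py
```

```text
top blue top z 0.1003 zmin 0.065 toprect (array([ 472.3, -140.2]), array([18.9, 32.8]), 77.5) 220 mean [ 0.4726 -0.138   0.0909]
top yellow top z 0.0994 zmin 0.076 toprect (array([424.9, 122.2]), array([16.5, 35. ]), 85.3) 87 mean [0.4275 0.1197 0.0944]
top A base (array([633.4, 110.2]), array([96.9, 70.4]), 85.1) 1014 z 0.0133 all (array([633.5, 111.6]), array([99.7, 70.4]), 85.1)  jaws (array([632. , 111.5]), array([22.6, 34.7]), 84.6) 143 ztop 0.053
   jawtops (array([631.8, 111.5]), array([22.6, 34.2]), 84.6) 68 [0.6318 0.1131 0.0496]
top B base (array([ 595.8, -151.7]), array([70. , 96.3]), 18.5) 1001 z 0.0138 all (array([ 596.1, -152.8]), array([ 70. , 100.8]), 18.5)  jaws (array([ 595.8, -151.8]), array([34.5, 27.9]), 19.7) 261 ztop 0.0539
   jawtops (array([ 595.8, -151.8]), array([34.5, 27.9]), 19.7) 120 [ 0.5956 -0.1535  0.0514]
side blue top z 0.1003 zmin 0.058 toprect (array([ 474.4, -141.3]), array([18. , 34.9]), 79.5) 338 mean [ 0.4704 -0.1445  0.0862]
side yellow top z 0.0963 zmin 0.057 toprect (array([423.6, 114.6]), array([10.5, 34.5]), 68.7) 52 mean [0.4237 0.1147 0.0758]
side A base (array([636.6, 110.4]), array([94.7, 71.5]), 84.4) 571 z 0.0147 all (array([636.4, 108.8]), array([97.9, 71.5]), 84.4)  jaws (array([635.5, 109.9]), array([30.1, 38.6]), 85.1) 336 ztop 0.0547
   jawtops (array([635.7, 109.8]), array([30. , 38.4]), 85.6) 147 [0.6345 0.1109 0.0516]
side B base (array([ 598.7, -153.8]), array([71.2, 94. ]), 18.6) 1432 z 0.0145 all (array([ 598.5, -153.8]), array([ 71.1, 100. ]), 18.8)  jaws (array([ 598. , -153.2]), array([40.3, 29.2]), 17.7) 389 ztop 0.0548
   jawtops (array([ 598.2, -152.8]), array([39.2, 29.2]), 16.4) 180 [ 0.5964 -0.152   0.0521]
```

View pics/c1.png

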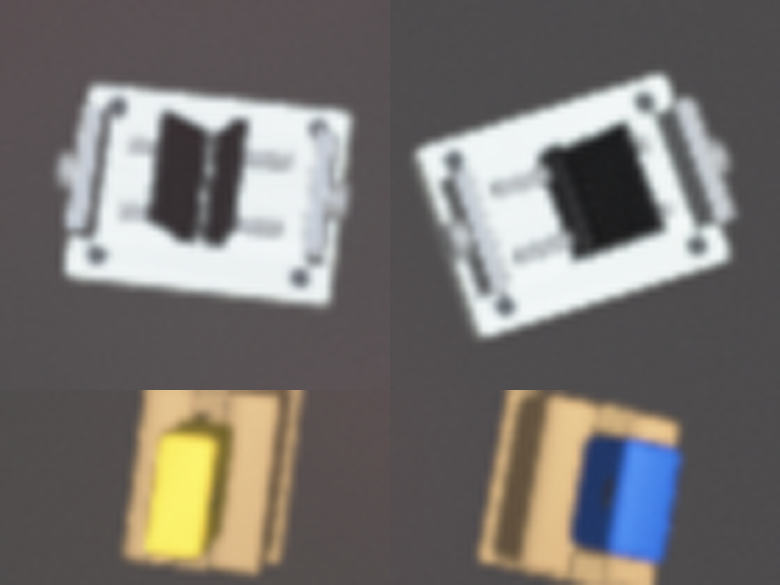

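The crop shows the blue handle seated in its wooden stand on the right, its 36 mm side close to world x. The two white-based clamps with black jaws have open gaps. Sizes and heights match the text: handle top at 0.100, jaw tops at 0.055, base 70x95. I start moving towards the point above the blue gauge.

Call:
carry_out --pt "0.2 -0.16 0 0.2 0" --pt "0.5 -0.4 0 0.4 0" --pt "0.8 -0.63 0 0.6 0" --pt "0.8 -0.63 0 0.7 0" --pt "0.8 -0.63 0 0.7 0" --force 60

```text
clock: 1.23
position: [0.3473, -0.4186, 0.2536]
ee_rot: [0.999, 0.052, 0.0, 0.0]
ft_force: [-0.5, 0.1, -0.2]
grip_width: 0.501
grasp_force: 0.0
```

```bash
cat > go.py <<'E'
import sys; from h import *
from scipy.spatial.transform import Rotation as Ro
o=manip.get_obs(); R=Ro.from_quat(o["ee_rot"]).as_matrix(); x,y,z,yaw=map(float,sys.argv[1:5])
d=R.T@(np.array([x,y,z])-o["position"]); cur=np.degrees(np.arctan2(R[1,0],R[0,0]))
print("t",round(float(o["clock"]),2),"pos",o["position"].round(4),"yaw",cur.round(2),"tilt",np.degrees(np.arccos(-R[2,2])).round(2),"F",o["ft_force"].round(2),"grip",round(float(o["grip_width"]),3),round(float(o["grasp_force"]),1),"j7",round(float(o["joint_pos"][6]),2))
print("delta frac",(d/.15).round(4),"spin",round((cur-yaw)/30,4))
E
python3 go.py .473 -.141 .16 -11.5
```

```text
t 1.23 pos [ 0.3473 -0.4186  0.2536] yaw 5.98 tilt 0.04 F [-0.47  0.06 -0.18] grip 0.501 0.0 j7 -0.69
delta frac [ 1.0261 -1.7534  0.6231] spin 0.5827
```

Call:
carry_out --pt "0.2 -0.35 0 0.2 0" --pt "0.4 -0.7 0 0.4 0" --pt "0.5 -0.9 0 0.58 0" --pt "0.5 -0.9 0 0.58 0" --pt "0.5 -0.9 0 0.58 0"

```text
clock: 1.85
position: [0.4073, -0.2781, 0.2533]
ee_rot: [0.995, -0.1, -0.0, 0.0]
ft_force: [0.2, -0.3, 0.8]
grip_width: 0.495
grasp_force: 0.0
```

```bash
python3 go.py .473 -.141 .16 -11.5
```

```text
t 1.85 pos [ 0.4073 -0.2781  0.2533] yaw -11.49 tilt 0.02 F [ 0.18 -0.28  0.85] grip 0.495 0.0 j7 -1.28
delta frac [ 0.2474 -0.9834  0.6215] spin 0.0002
```

Call:
carry_out --pt "0.1 -0.35 0.1 0 0" --pt "0.2 -0.7 0.3 0 0" --pt "0.247 -0.983 0.5 0 0" --pt "0.247 -0.983 0.62 0 0" --pt "0.247 -0.983 0.62 0 0" --pt "0.247 -0.983 0.62 0 0"

```text
clock: 2.6
position: [0.4736, -0.1412, 0.1611]
ee_rot: [0.995, -0.101, 0.0, 0.0]
ft_force: [0.4, -1.0, -0.2]
grip_width: 0.502
grasp_force: 0.0
```

```bash
python3 go.py .473 -.141 .082 -11.5; python3 - <<'E'
from h import *
p=camera("side"); save(p,"s1.png"); cv2.imwrite("pics/s1c.png",cv2.resize(p["img"][200:380,240:460,::-1],(733,600)))
E
```

```text
t 2.6 pos [ 0.4736 -0.1412  0.1611] yaw -11.6 tilt 0.05 F [ 0.39 -0.97 -0.25] grip 0.502 0.0 j7 -1.62
delta frac [-0.0049 -0.0006  0.527 ] spin -0.0034
```

View pics/s1c.png

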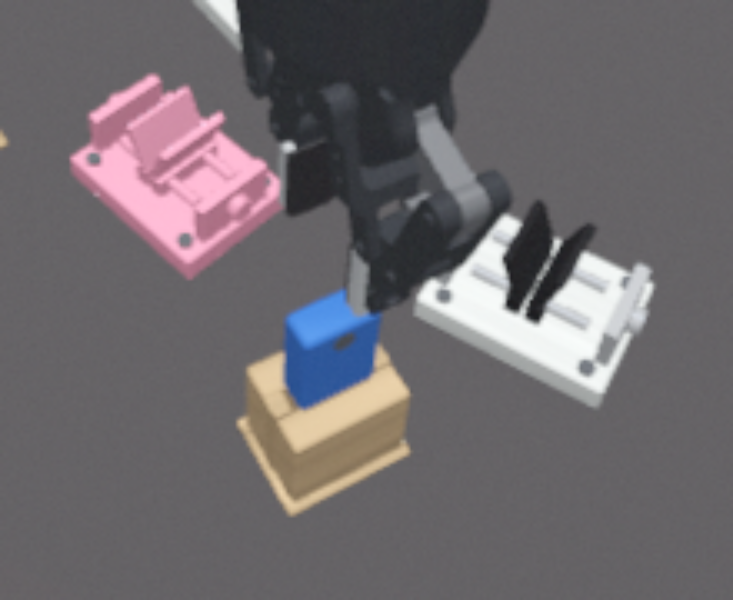

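The fingers sit astride the blue handle (crop about 330,345), with its stand below and clear of clamp B at (540,310). I descend and grip.

Call:
carry_out --pt "0 0 0.2 0 0" --pt "0 0 0.4 0 0" --pt "0 0 0.527 0 0" --pt "0 0 0.527 0 0" --pt "0 0 0.527 0 0" --pt "0 0 0.527 0 -1" --pt "0 0 0.527 0 -1" --pt "0 0 0.527 0 -1" --pt "0 0 0.527 0 -1" --pt "0 0 0.527 0 -1" --pt "0 0 0.527 0 -1" --force 60

```text
clock: 4.03
position: [0.4742, -0.1399, 0.0824]
ee_rot: [0.995, -0.1, 0.001, 0.0]
ft_force: [-1.2, -0.2, 6.4]
grip_width: 0.206
grasp_force: 58.3
```

```bash
python3 go.py .473 -.141 .172 -11.5
```

```text
t 4.03 pos [ 0.4742 -0.1399  0.0824] yaw -11.49 tilt 0.1 F [-1.23 -0.18  6.4 ] grip 0.206 58.3 j7 -1.66
delta frac [-0.0052  0.0091 -0.5976] spin 0.0003
```

Grip width is 17.5 mm, which fits the 18 mm handle. Now I lift straight up.

Call:
carry_out --pt "0 0 -0.1 0 -1" --pt "0 0 -0.25 0 -1" --pt "0 0 -0.4 0 -1" --pt "0 0 -0.55 0 -1" --pt "0 0 -0.6 0 -1" --pt "0 0 -0.6 0 -1"

```text
clock: 4.78
position: [0.4736, -0.1396, 0.1716]
ee_rot: [0.995, -0.1, 0.0, 0.0]
ft_force: [-0.2, -0.0, -1.4]
grip_width: 0.203
grasp_force: 58.5
```

```bash
python3 go.py .597 -.1525 .172 18.6; python3 - <<'E'
from h import *
p=camera("side"); C=cloud(p); save(p,"s2.png"); cv2.imwrite("pics/s2c.png",cv2.resize(p["img"][180:360,240:460,::-1],(733,600)))
hsv=cv2.cvtColor(p["img"],cv2.COLOR_RGB2HSV).astype(int)
m=(abs(hsv[...,0]-112)<15)&(hsv[...,1]>130)&(p["depth"]>0)&(np.hypot(C[...,0]-.474,C[...,1]+.14)<.06)
P=C[m]; print(len(P),np.percentile(P,[2,50,98],axis=0).round(4))
E
```

```text
t 4.78 pos [ 0.4736 -0.1396  0.1716] yaw -11.48 tilt 0.05 F [-0.19 -0.01 -1.44] grip 0.203 58.5 j7 -1.62
delta frac [ 0.8231 -0.0795 -0.0017] spin -1.0027
410 [[ 0.4558 -0.1465  0.1438]
 [ 0.4583 -0.1406  0.176 ]
 [ 0.4692 -0.1297  0.1898]]
```

View pics/s2c.png

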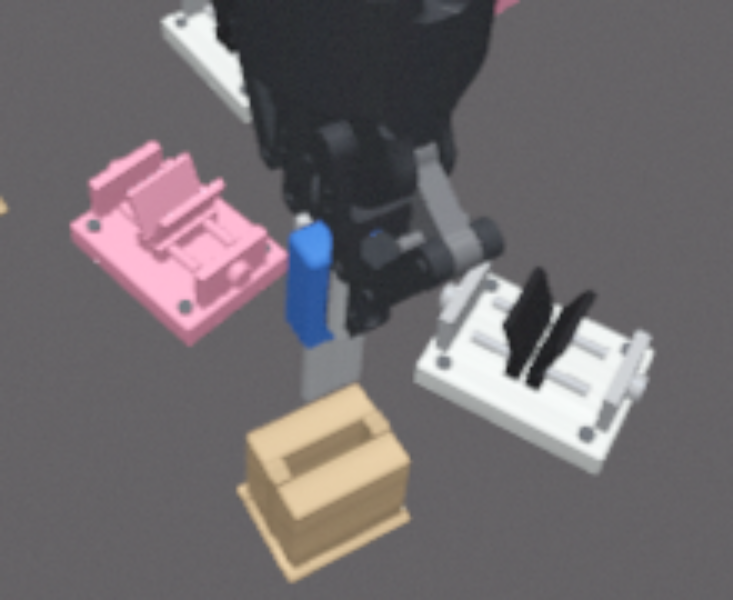

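The gauge is upright in the grip with its blade (crop 330,370) clear of the stand. Next: over clamp B.

Call:
carry_out --pt "0.2 -0.02 0 -0.25 -1" --pt "0.4 -0.04 0 -0.5 -1" --pt "0.6 -0.06 0 -0.75 -1" --pt "0.8 -0.08 0 -1 -1" --pt "0.823 -0.08 0 -1 -1" --pt "0.823 -0.08 0 -1 -1"

```text
clock: 5.58
position: [0.5961, -0.1522, 0.1701]
ee_rot: [0.987, 0.16, -0.001, -0.0]
ft_force: [-0.2, 0.3, -0.7]
grip_width: 0.203
grasp_force: 58.5
```

```bash
python3 go.py .597 -.1525 .12 18.6; python3 - <<'E'
from h import *
p=camera("side"); cv2.imwrite("pics/s3c.png",cv2.resize(p["img"][180:360,300:520,::-1],(733,600)))
E
```

```text
t 5.58 pos [ 0.5961 -0.1522  0.1701] yaw 18.43 tilt 0.12 F [-0.16  0.32 -0.67] grip 0.203 58.5 j7 -1.19
delta frac [0.0054 0.0039 0.3343] spin -0.0056
```

View pics/s3c.png

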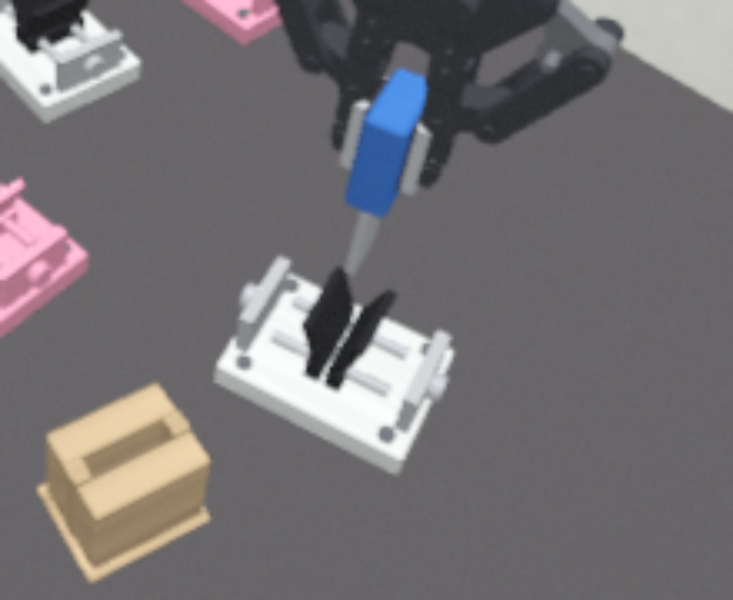

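The blade points at clamp B's gap (crop 350,280). I go down to about 18 mm into the mouth and read the force.

Call:
carry_out --pt "0.005 0.004 0.1 0 -1" --pt "0.005 0.004 0.2 0 -1" --pt "0.005 0.004 0.28 0 -1" --pt "0.005 0.004 0.33 0 -1" --pt "0.005 0.004 0.37 0 -1" --pt "0.005 0.004 0.37 0 -1"

```text
clock: 6.38
position: [0.5977, -0.1527, 0.1154]
ee_rot: [0.987, 0.161, -0.0, -0.0]
ft_force: [0.0, 0.0, -0.5]
grip_width: 0.202
grasp_force: 58.5
```

Call:
carry_out --pt "0 0 0.02 0 -1" --pt "0 0 0.04 0 -1" --pt "0 0 0.06 0 -1"

```text
clock: 6.75
position: [0.5979, -0.1527, 0.1067]
ee_rot: [0.987, 0.161, 0.0, 0.0]
ft_force: [0.3, 0.8, -1.5]
grip_width: 0.202
grasp_force: 58.5
```

Call:
carry_out --pt "0 0 0.02 0 -1" --pt "0 0 0.04 0 -1"

```text
clock: 7.0
position: [0.5978, -0.1527, 0.1006]
ee_rot: [0.987, 0.161, 0.0, 0.0]
ft_force: [0.3, -0.9, -1.4]
grip_width: 0.202
grasp_force: 58.5
```

```bash
python3 go.py .597 -.1525 .092 18.6
```

```text
t 7.0 pos [ 0.5978 -0.1527  0.1006] yaw 18.52 tilt 0.01 F [ 0.32 -0.91 -1.42] grip 0.202 58.5 j7 -1.22
delta frac [-0.0046 -0.0032  0.0572] spin -0.0028
```

Call:
carry_out --pt "0 0 0.015 0 -1" --pt "0 0 0.03 0 -1"

```text
clock: 7.25
position: [0.5978, -0.1527, 0.0961]
ee_rot: [0.987, 0.161, 0.0, 0.0]
ft_force: [-0.7, 0.2, -1.1]
grip_width: 0.203
grasp_force: 58.5
```

Call:
carry_out --pt "0 0 -0.015 0 -1" --pt "0 0 -0.03 0 -1"

```text
clock: 7.5
position: [0.5979, -0.1527, 0.101]
ee_rot: [0.987, 0.161, 0.0, 0.0]
ft_force: [-0.2, -1.2, -0.6]
grip_width: 0.205
grasp_force: 58.5
```

```bash
python3 go.py .597 -.1525 .18 18.6
```

```text
t 7.5 pos [ 0.5979 -0.1527  0.101 ] yaw 18.52 tilt 0.01 F [-0.19 -1.17 -0.62] grip 0.205 58.5 j7 -1.22
delta frac [-0.005  -0.0032 -0.5264] spin -0.0028
```

No drag in B past 23 mm, going down or up: it's the slack one. I withdraw and go to clamp A.

Call:
carry_out --pt "0 0 -0.15 0 -1" --pt "0 0 -0.3 0 -1" --pt "0 0 -0.45 0 -1" --pt "0 0 -0.53 0 -1" --pt "0 -0.2 -0.53 0.2 -1" --pt "0 -0.5 -0.53 0.4 -1" --pt "0 -0.8 -0.53 0.6 -1" --pt "0 -0.9 -0.53 0.79 -1" --pt "0 -0.9 -0.53 0.79 -1"

```text
clock: 8.62
position: [0.5547, -0.0235, 0.1803]
ee_rot: [0.999, -0.044, 0.0, 0.0]
ft_force: [0.4, -0.3, -0.9]
grip_width: 0.204
grasp_force: 58.6
```

```bash
python3 go.py .635 .1105 .172 -5.2
```

```text
t 8.62 pos [ 0.5547 -0.0235  0.1803] yaw -5.01 tilt 0.01 F [ 0.37 -0.33 -0.88] grip 0.204 58.6 j7 -1.79
delta frac [ 0.4555 -0.9368  0.0552] spin 0.0062
```

Call:
carry_out --pt "0.1 -0.25 0 0 -1" --pt "0.25 -0.5 0 0 -1" --pt "0.4 -0.75 0 0 -1" --pt "0.455 -0.937 0.05 0.006 -1" --pt "0.455 -0.937 0.055 0.006 -1" --pt "0.455 -0.937 0.055 0.006 -1"

```text
clock: 9.38
position: [0.6358, 0.1071, 0.1715]
ee_rot: [0.999, -0.047, -0.0, 0.001]
ft_force: [0.5, -0.1, -1.2]
grip_width: 0.205
grasp_force: 58.8
```

```bash
python3 go.py .635 .1105 .114 -5.2; python3 - <<'E'
from h import *
p=camera("side"); cv2.imwrite("pics/s4c.png",cv2.resize(p["img"][80:260,200:420,::-1],(733,600)))
E
```

```text
t 9.38 pos [0.6358 0.1071 0.1715] yaw -5.38 tilt 0.07 F [ 0.54 -0.13 -1.17] grip 0.205 58.8 j7 -2.05
delta frac [-0.0074 -0.0222  0.3834] spin -0.0061
```

View pics/s4c.png

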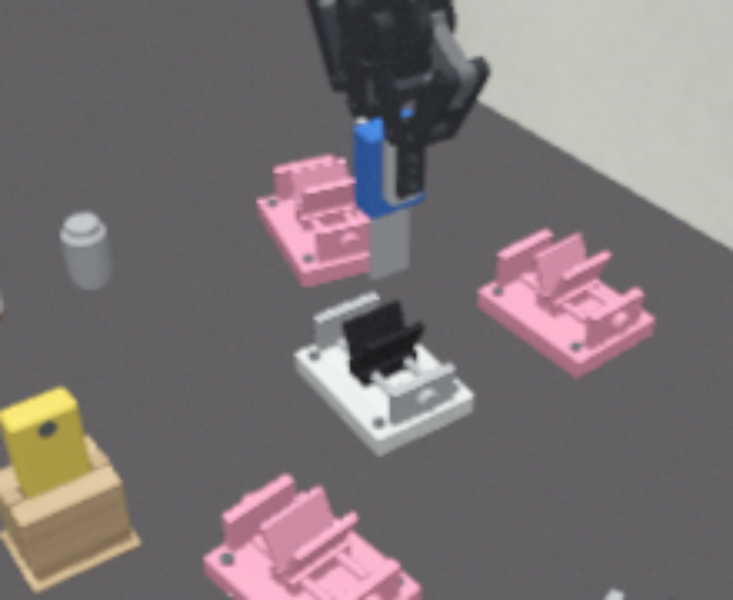

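The gauge hangs above clamp A's black gap (crop 385,330), the yellow gauge is untouched at (45,440), and the arm was still settling. I descend to the mouth and then feel.

Call:
carry_out --pt "0 -0.015 0.1 0 -1" --pt "0 -0.015 0.2 0 -1" --pt "0 -0.015 0.28 0 -1" --pt "0 -0.015 0.34 0 -1" --pt "0 -0.015 0.38 0 -1" --pt "0 -0.015 0.38 0 -1"

```text
clock: 10.18
position: [0.6357, 0.1113, 0.1146]
ee_rot: [0.999, -0.047, -0.0, 0.0]
ft_force: [0.2, -0.6, -0.6]
grip_width: 0.202
grasp_force: 58.8
```

Call:
carry_out --pt "0 0 0.02 0 -1" --pt "0 0 0.04 0 -1" --pt "0 0 0.06 0 -1"

```text
clock: 10.55
position: [0.6367, 0.1117, 0.1077]
ee_rot: [0.999, -0.047, 0.001, -0.0]
ft_force: [-2.8, 0.7, 14.7]
grip_width: 0.202
grasp_force: 60.7
```

Call:
carry_out --pt "0 0 0.02 0 -1" --pt "0 0 0.04 0 -1"

```text
clock: 10.8
position: [0.6368, 0.1116, 0.1012]
ee_rot: [0.999, -0.047, 0.001, -0.0]
ft_force: [-0.2, -0.8, 5.3]
grip_width: 0.205
grasp_force: 60.3
```

```bash
python3 go.py .635 .1105 .092 -5.2
```

```text
t 10.8 pos [0.6368 0.1116 0.1012] yaw -5.36 tilt 0.16 F [-0.2  -0.76  5.35] grip 0.205 60.3 j7 -2.08
delta frac [-0.0112  0.0083  0.0615] spin -0.0054
```

Clamp A drags (14.7 N at the wedge, 5.3 N sliding). I push home in small steps.

Call:
carry_out --pt "0 0 0.02 0 -1" --pt "0 0 0.04 0 -1"

```text
clock: 11.05
position: [0.6367, 0.1116, 0.0952]
ee_rot: [0.999, -0.047, 0.001, -0.0]
ft_force: [0.5, -0.2, 5.4]
grip_width: 0.199
grasp_force: 60.3
```

Call:
carry_out --pt "0 0 0.01 0 -1" --pt "0 0 0.02 0 -1"

```text
clock: 11.3
position: [0.6368, 0.1117, 0.0923]
ee_rot: [0.999, -0.047, 0.001, -0.0]
ft_force: [-2.0, -0.5, 15.5]
grip_width: 0.204
grasp_force: 61.8
```

```bash
python3 go.py .635 .1105 .092 -5.2
```

```text
t 11.3 pos [0.6368 0.1117 0.0923] yaw -5.36 tilt 0.15 F [-2.02 -0.48 15.54] grip 0.204 61.8 j7 -2.08
delta frac [-0.011   0.0088  0.0022] spin -0.0052
```

It has bottomed out at the expected height. I release and retreat.

Call:
carry_out --pt "0 0 0 0 -0.3" --pt "0 0 0 0 -0.1" --pt "0 0 0 0 0" --pt "0 0 0 0 0" --pt "0 0 0 0 0" --pt "0 0 -0.1 0 0" --pt "0 0 -0.3 0 0" --pt "0 0 -0.6 0 0" --pt "0 0 -0.9 0 0" --pt "0 0 -0.95 0 0" --pt "0 0 -0.95 0 0"

```text
clock: 12.68
position: [0.6359, 0.1114, 0.2344]
ee_rot: [0.999, -0.047, 0.001, -0.0]
ft_force: [-0.3, 0.1, 0.1]
grip_width: 0.5
grasp_force: 0.0
```

```bash
python3 go.py .635 .1105 .23 -5.2; python3 - <<'E'
from h import *
p=camera("side"); C=cloud(p); cv2.imwrite("pics/s5c.png",cv2.resize(p["img"][80:260,200:420,::-1],(733,600)))
hsv=cv2.cvtColor(p["img"],cv2.COLOR_RGB2HSV).astype(int)
m=(abs(hsv[...,0]-112)<15)&(hsv[...,1]>130)&(p["depth"]>0)&(np.hypot(C[...,0]-.635,C[...,1]-.11)<.06)
P=C[m]; print(len(P),np.percentile(P,[2,50,98],axis=0).round(4)); T=P[P[:,2]>np.percentile(P[:,2],97)-.006]; print(T.mean(0),cv2.minAreaRect((T[:,:2]*1000).astype(np.float32)))
E
```

```text
t 12.68 pos [0.6359 0.1114 0.2344] yaw -5.36 tilt 0.08 F [-0.26  0.07  0.12] grip 0.5 0.0 j7 -2.04
delta frac [-0.0058  0.0066  0.0296] spin -0.0054
450 [[0.6193 0.1005 0.0636]
 [0.6308 0.1036 0.0917]
 [0.6516 0.119  0.1103]]
[0.63519794 0.10887775 0.10878537] ((636.3038940429688, 110.67040252685547), (19.835378646850586, 35.04948806762695), 86.34561920166016)
```

View pics/s5c.png

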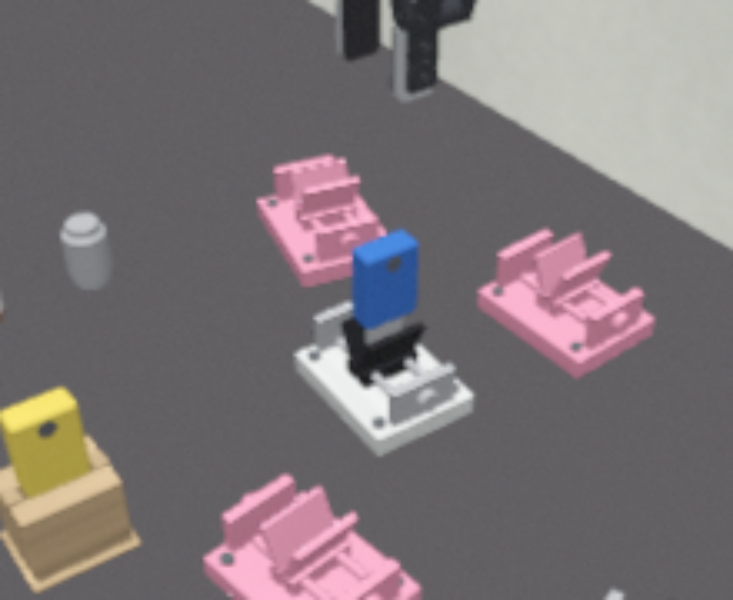

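The gauge stands upright and released in clamp A (crop 385,280). Its top is at 0.110, so the handle's centre is at 0.085, 30 mm above the mouth: home. The yellow gauge is untouched.

```bash
python3 -c "
from h import *
print(ticket.hand_in())"
```

```text
the job is handed in; nothing more can be done
None
```

The job is handed in: the blue gauge stands released and upright, fully home in the clamp that drags (centre about x 0.635, y 0.11); the other black-jawed clamp was slack, and the yellow gauge stayed in its stand; the hand-in returned no verdict.

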